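# Lid on the parts tub

### The arm

A 6-joint arm with a two-finger parallel gripper is mounted at the origin on a cart in front of the work surface, level with it; the furniture and walls round the work are solid. World frame = base frame: x ahead of the robot, y to its left, z up, the work surface at z = 0. Lengths are in m, angles in rad, forces in N, time in s.
With the tool pointing down it reaches from about 0.275 to 0.75 m from the base axis. Payload 10.2 kg.
Tool frame: the origin (TCP) lies on the centre line of the jaws, within the pads' length; the fingertips stand 11 mm ahead of it and the grasp point (between the pads) lies 8 mm behind it; z points along the fingers, y is the line along which they close (so a half turn about z gives the same grasp; the last joint's range is limited). The gripper opens to 85 mm and grips with 20 to 120 N. Pads are 22 mm wide; open, the fingers measure 114 mm over their backs; the gripper's body (76 mm by 85 mm) begins 54 mm behind the grasp point. The pads swing forward as they close: fully open they stand 13 mm farther back than shut.
Start: joints at [-1.499, 0.313, 1.498, -0, 1.331, -0.223], TCP at [0.153, -0.502, 0.242] pointing down, gripper open.
Joint ranges: [-2.94, 2.94], [-0.97, 2.17], [0.19, 2.56], [-1.23, 4.37], [0.02, 3.11], [-2.88, 2.88]. Speed limits (rad/s): [2.39, 2.39, 3.01, 3.14, 3.14, 3.14].

### API

Orientations are given as a unit quaternion [x, y, z, w].
In Python, from bench import robot gives the robot as it stands.
- The arm moves only by the tool move_arm, never from a script. Its argument "rows" is a list of rows, each an object with "hand": the opening, from 0 (shut) to 1 (fully open); "dp": the shift along the tool's x, y, z in units of 0.4 m (1.0 is 0.4 m), a list of three; "turn": the turn about the tool's z in units of 2 pi rad (1.0 is 2 pi rad). A call has 1 to 12 rows; each row shifts and turns the commanded pose from where the row before left it, along the tool's axes as they then stand; what a row does not reach is not made up. A row lasts 1/8 s, in which the tool goes at most 62.5 mm and 10.7 degrees, less where a joint would pass 70% of its speed; a pose out of reach is approached as far as the arm can. A call with a number of a shift or a turn outside -1 to 1 is refused whole. A call with a gripper value outside its range is refused whole. The fingers move at their own pace and stop on an object; "grip_force" is the grip in N (left out, the last holds). Time passes only in rows, so rows that do not move let the fingers close. It gives the time, the measured TCP pose, the force, the opening and the grip force at its end, in the units of the state.
- robot.get_state(): the state, without advancing time (a new reading comes with each control period).
- robot.camera(name): name is "scene" or "top" or "wrist"; returns a dict with "image" (384x512x3 uint8, blue, green, red), "K" (3x3 intrinsics, pixels), "R" (3x3) and "t" (3): a world point X has camera coordinates R X + t. Camera axes: x right, y down, z forward; pixel columns grow to the right and rows downward; lengths in m; the calibration is good to about 2 mm. A picture is of the moment at which its call begins. There is no depth.
- robot.hand_in(): hands the job in; it is judged then, once.
The state is a dict: "clock": time; "qpos": joint angles; "joint_velocities": joint speeds; "joint_torque": joint torques, N m; "tcp_pos": TCP position; "tool_rot": TCP orientation; "force": force on the tool from outside, world axes, zero at the start; "ft_torque": the same for the moment, N m; "finger_gap": finger opening in m; "grip_force": force on a finger pad.
Only numpy, scipy, OpenCV 4.12 (cv2) and the standard library are available. Lean on these libraries where they do the work, as an engineer would, in place of code of your own. Each camera call takes 0.05 s, during which the arm holds its last target. There are 200 camera calls.

### The job

The studs in the open white plastic tub beside the vice must be kept free of swarf: take the lid that fits it, the larger of the two steel lids, by its knob and lower it gently onto the tub's rim, not dropping it, so that it sits centred, fully seated and level. Leave the tub standing where it is and the smaller lid where it lies.

Things in the scene. Friction and masses are not known exactly. Their poses are not given: they have to be found in the camera images.
- parts_tub: open white plastic tub with some studs in it, beside the bench vice, round, 157 mm across the rim, narrowing to 128 mm at the foot, 121 mm high, about 0.9 kg, loose. Origin: centre of its underside, on the bench; z up along its axis. The rim is level, 121 mm above the origin; the mouth inside the rim is about 140 mm across.
- large_lid: larger steel lid, 0.22-0.4 kg, lying knob up: flange 164 mm dia., 5 mm thick; upright black knob 28 mm dia., 36 mm tall, in the middle; under the flange a tapered plug 10 mm deep, 124 to 108 mm dia., that goes inside the tub's mouth. Origin: centre of the plug's underside, z up. Above it: flange 10-15 mm, knob 15-51 mm. Seated, the origin is 111 mm above the tub's origin.
- small_lid: the smaller lid of the same make, flange 100 mm in diameter (too small for the tub: it would fall through the mouth), same knob and heights, lying knob up on the bench. Origin: centre of its underside, z up. Which of the two lids lies nearer to the robot varies.

How it is judged:
By the outcome, as a careful person would: the job done as asked, in the order asked, and still so for the second after the job is handed in, with the robot touching nothing.
It also fails if it takes over 40 s, if anything falls off the work surface, if the arm or the gripper's body presses on something with over 40 N, if the wrist force passes 120 N, or if a joint passes its speed limit or range.

## Working session

There is one attempt and no reset: what is moved stays moved. The work goes in short steps, Python scripts to look and compute and a tool call to move; the robot and the scene stay as the last step left them, time stands still between calls to the robot, and variables do not carry over. Pictures are saved under pics/ and viewed, at most 10 in all, crops included, and the job is handed in when it is done.

Besides the shell and the picture viewer there is one more tool, called after "Call:" by a JSON object that holds its "api" and its "payload". move_arm: Moves the arm, as the interface text tells. Its arguments: {"type":"object","properties":{"rows":{"type":"array","items":{"type":"object","properties":{"hand":{"type":"number"},"dp":{"type":"array","items":{"type":"number","minimum":-1,"maximum":1}},"turn":{"type":"number","minimum":-1,"maximum":1}}}},"grip_force":{"type":"number"}},"required":["rows"]}

```bash
mkdir -p pics; ls
python3 - <<'E'
from bench import robot
import cv2,numpy as np
for n in ("scene","top"):
    c=robot.camera(n); cv2.imwrite(f"pics/{n}0.png",c["image"]); np.savez(f"{n}0.npz",**c)
    print(n,c["K"].tolist(),c["R"].round(3).tolist(),c["t"].round(3).tolist())
s=robot.get_state(); print(s)
E
```

```text
pics
scene [[351.2349047958261, 0.0, 257.8256499578394], [0.0, 351.2349047958261, 189.98790327146193], [0.0, 0.0, 1.0]] [[-0.824, -0.567, -0.004], [-0.342, 0.503, -0.794], [0.452, -0.653, -0.608]] [0.572, 0.07, 0.814]
top [[487.5831296205624, 0.0, 263.6830656483961], [0.0, 487.5831296205624, 196.14314372309525], [0.0, 0.0, 1.0]] [[-0.017, -1.0, 0.024], [-0.989, 0.014, -0.146], [0.145, -0.026, -0.989]] [0.263, 0.503, 0.867]
{'clock': 0.1, 'qpos': array([-1.49941218e+00,  3.13392204e-01,  1.49831878e+00,  6.40910842e-06,
        1.33100172e+00, -2.23399451e-01]), 'joint_velocities': array([ 0.00039692, -0.00152915, -0.00310484,  0.00051874,  0.00116753,
       -0.00094817]), 'joint_torque': array([ 3.00753709e-03, -4.12906229e+01, -2.60140908e+01, -2.23049851e-04,
        3.03440327e-03, -6.01317396e-06]), 'tcp_pos': array([ 0.15250507, -0.50215058,  0.24180917]), 'tool_rot': array([ 9.89157436e-01,  1.46857934e-01,  4.56284963e-05, -5.58169584e-04]), 'force': array([-0.16592136,  1.300995  , -0.11401229]), 'ft_torque': array([-0.02380673,  0.02894237, -0.01636312]), 'grip_force': 0.0, 'finger_gap': 0.08551931308099439}
```

View pics/top0.png

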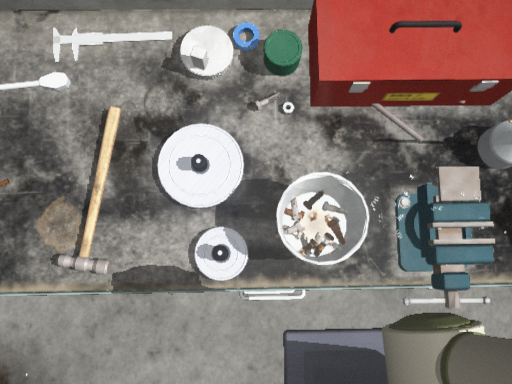

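View pics/scene0.png

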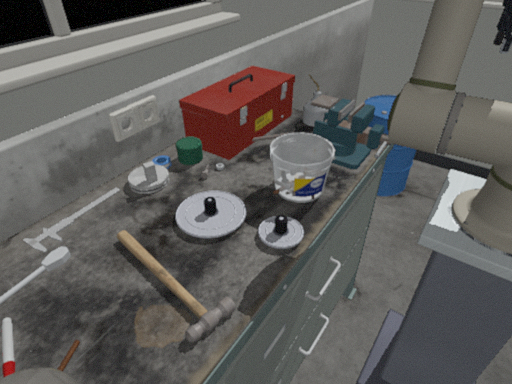

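The top view shows the large lid at about (201,165) with its knob at (201,163), the small lid at (221,253) and the tub rim centred at about (322,218). The scene view agrees: large lid (211,214), small lid (281,232), tub rim (302,158).

```bash
cat > h.py <<'E'
import numpy as np, cv2
from scipy.optimize import minimize
def proj(c,X):
    p=(np.asarray(X)@c["R"].T+c["t"])@c["K"].T; return p[:,:2]/p[:,2:]
def ray(c,uv,z):
    d=c["R"].T@np.linalg.solve(c["K"],[*uv,1]); o=-c["R"].T@c["t"]; return o+d*(z-o[2])/d[2]
A=np.linspace(0,2*np.pi,181)[:-1]; CS=np.c_[np.cos(A),np.sin(A),0*A]
def fit(cams,xy,z,r,span=.02):
    """centre of a level circle of radius r at height z, by edge contrast across it"""
    g=[cv2.GaussianBlur(cv2.cvtColor(c["image"],cv2.COLOR_BGR2GRAY),(0,0),1).astype(np.float32) for c in cams]
    def score(p):
        s=0
        for c,im in zip(cams,g):
            v=[]
            for k in (-.003,.003):
                q=proj(c,np.r_[p[0],p[1],z]+CS*(r+k)).astype(np.float32)
                v.append(cv2.remap(im,q[:,0],q[:,1],cv2.INTER_LINEAR)[...,0] if 0 else cv2.remap(im,q[:,:1],q[:,1:],cv2.INTER_LINEAR).ravel())
            s+=np.clip(v[0]-v[1],-10,60).mean()
        return -s
    G=np.arange(-span,span+1e-9,.002)
    b=min(([xy[0]+a,xy[1]+e] for a in G for e in G),key=score)
    m=minimize(score,b,method="Nelder-Mead",options=dict(initial_simplex=np.array([b,[b[0]+.001,b[1]],[b[0],b[1]+.001]])))
    return m.x.round(4),round(-m.fun,1)
E
python3 - <<'E'
from h import *
T,S=[dict(np.load(n+"0.npz")) for n in("top","scene")]
for n,uv,us,z,r in(("large",(201,165),(211,214),.015,.082),("small",(221,253),(281,232),.015,.05),("tub",(322,218),(302,158),.121,.0785)):
    g=ray(T,uv,z); print(n,g.round(4),ray(S,us,z).round(4),fit([T],g,z,r),fit([S],g,z,r),fit([T,S],g,z,r))
print("knob", ray(T,(201,162.5),.051), ray(S,(210,200),.051),"smallknob",ray(T,(221,253),.051))
E
```

```text
large [0.5709 0.372  0.015 ] [0.5646 0.3789 0.015 ] (array([0.5709, 0.374 ]), np.float64(60.0)) (array([0.5711, 0.3742]), np.float64(51.8)) (array([0.5711, 0.3742]), np.float64(111.8))
small [0.4044 0.3349 0.015 ] [0.3998 0.3383 0.015 ] (array([0.4039, 0.3366]), np.float64(58.9)) (array([0.4028, 0.3357]), np.float64(50.8)) (array([0.403 , 0.3357]), np.float64(109.6))
tub [0.456  0.1608 0.121 ] [0.4325 0.2003 0.121 ] (array([0.456 , 0.1608]), np.float64(60.0)) (array([0.4558, 0.1598]), np.float64(31.5)) (array([0.4557, 0.16  ]), np.float64(91.5))
knob [0.56788175 0.3683111  0.051     ] [0.56847895 0.37312919 0.051     ] smallknob [0.40327394 0.33267436 0.051     ]
```

```bash
cat >> h.py <<'E'
from scipy.spatial.transform import Rotation as Ro
def units(s,target):
    d=np.asarray(target)-s["tcp_pos"]; return (Ro.from_quat(s["tool_rot"]).inv().apply(d)/.4).round(4), d.round(4)
E
sed -i 's/(-.003,.003)/(-.0015,.0015)/; s/-10,60/-10,150/' h.py
python3 - <<'E'
from h import *
from bench import robot
T,S=[dict(np.load(n+"0.npz")) for n in("top","scene")]
for n,g,z,r in(("large",(.571,.374),.015,.082),("tub",(.456,.160),.121,.0785)):
    print(n,[fit(c,g,z,r,.008) for c in([T],[S],[T,S])])
s=robot.get_state(); print(s["clock"],units(s,[.571,.374,.30]))
# vice: back-edge pixel in both views
for z in(.1,.15,.2): print(z,ray(T,(455,205),z).round(3),proj(S,[ray(T,(460,180),z),ray(T,(455,240),z)]).round(0).tolist())
E
```

```text
large [(array([0.5718, 0.3732]), np.float64(71.7)), (array([0.5701, 0.3736]), np.float64(34.4)), (array([0.5714, 0.3732]), np.float64(104.8))]
tub [(array([0.4572, 0.1601]), np.float64(66.2)), (array([0.4558, 0.1595]), np.float64(19.4)), (array([0.4569, 0.1599]), np.float64(84.4))]
0.1 (array([ 1.6375, -1.7921, -0.1431]), array([0.4185, 0.8762, 0.0582]))
0.1 [ 0.477 -0.073  0.1  ] [[322.0, 113.0], [353.0, 124.0]]
0.15 [ 0.471 -0.051  0.15 ] [[323.0, 100.0], [353.0, 110.0]]
0.2 [ 0.465 -0.03   0.2  ] [[324.0, 86.0], [354.0, 95.0]]
```

Call:
{"api": "move_arm", "payload": {"rows": [{"hand":1,"dp":[0,0,-0.14],"turn":0},{"hand":1,"dp":[0.08,-0.09,0],"turn":0},{"hand":1,"dp":[0.08,-0.09,0],"turn":0},{"hand":1,"dp":[0.08,-0.09,0],"turn":0},{"hand":1,"dp":[0.08,-0.09,0],"turn":0},{"hand":1,"dp":[0.08,-0.09,0],"turn":0},{"hand":1,"dp":[0.08,-0.09,0],"turn":0},{"hand":1,"dp":[0.08,-0.09,0],"turn":0},{"hand":1,"dp":[0.08,-0.09,0],"turn":0},{"hand":1,"dp":[0.08,-0.09,0],"turn":0},{"hand":1,"dp":[0.08,-0.09,0],"turn":0}]}}

```text
clock: 1.48
tcp_pos: [0.3544, -0.0633, 0.2983]
tool_rot: [0.989, 0.147, 0.0, 0.0]
force: [0.3, -0.2, -0.1]
finger_gap: 0.0851
grip_force: 0.0
```

Call:
{"api": "move_arm", "payload": {"rows": [{"hand":1,"dp":[0.08,-0.09,0],"turn":0},{"hand":1,"dp":[0.08,-0.09,0],"turn":0},{"hand":1,"dp":[0.08,-0.09,0],"turn":0},{"hand":1,"dp":[0.08,-0.09,0],"turn":0},{"hand":1,"dp":[0.08,-0.09,0],"turn":0},{"hand":1,"dp":[0.08,-0.09,0],"turn":0},{"hand":1,"dp":[0.08,-0.09,0],"turn":0},{"hand":1,"dp":[0.08,-0.09,0],"turn":0},{"hand":1,"dp":[0.08,-0.09,0],"turn":0},{"hand":1,"dp":[0,0,0.1],"turn":0},{"hand":1,"dp":[0,0,0.1],"turn":0},{"hand":1,"dp":[0,0,0],"turn":0}]}}

```text
clock: 2.98
tcp_pos: [0.5344, 0.3284, 0.2154]
tool_rot: [0.989, 0.147, -0.003, 0.001]
force: [-0.6, 1.1, 0.3]
finger_gap: 0.0853
grip_force: 0.0
```

Run:
```python
from h import *
from bench import robot
s=robot.get_state(); print(s["clock"],s["tcp_pos"],s["tool_rot"],s["qpos"].round(2),s["force"])
W=robot.camera("wrist"); np.savez("w1.npz",**W); cv2.imwrite("pics/w1.png",W["image"])
print(fit([W],(.571,.3735),.015,.082,.02), proj(W,[[.571,.3735,.051],[.571,.3735,.015]]))
s=robot.get_state(); print(units(s,[.571,.3735,.10]))
```

```text
2.975 [0.53439378 0.32839037 0.21536306] [ 9.89146676e-01  1.46893775e-01 -3.25083030e-03  7.09923495e-04] [0.36 0.56 1.19 0.   1.39 1.64] [-0.56109779  1.05051399  0.27635709]
(array([0.5713, 0.3756]), np.float64(85.4)) [[220.74886218 122.64748838]
 [224.41793624 120.04315449]]
(array([ 0.1182, -0.0814,  0.2952]), array([ 0.0356,  0.0448, -0.1182]))
```

View pics/w1.png

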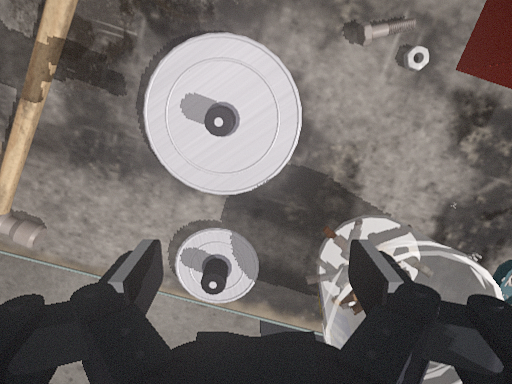

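Call:
{"api": "move_arm", "payload": {"rows": [{"hand":1,"dp":[0.059,-0.042,0.05],"turn":0},{"hand":1,"dp":[0.06,-0.041,0.05],"turn":0},{"hand":1,"dp":[0,0,0.1],"turn":0},{"hand":1,"dp":[0,0,0],"turn":0},{"hand":1,"dp":[0,0,0],"turn":0}]}}

```text
clock: 3.65
tcp_pos: [0.5724, 0.3746, 0.1415]
tool_rot: [0.989, 0.147, 0.002, -0.001]
force: [0.2, 0.2, 0.8]
finger_gap: 0.0852
grip_force: 0.0
```

Run:
```python
from h import *
from bench import robot
s=robot.get_state(); print(s["clock"],s["tcp_pos"],s["tool_rot"],s["joint_velocities"].round(3))
W=robot.camera("wrist"); np.savez("w2.npz",**W); cv2.imwrite("pics/w2.png",W["image"])
for z,r in((.015,.082),(.051,.014)): print(fit([W],(.571,.3735),z,r,.012))
s=robot.get_state(); print(s["tcp_pos"],units(s,[.571,.3735,.032]))
```

```text
3.65 [0.57242093 0.3746081  0.14149363] [ 9.89170343e-01  1.46758029e-01  1.95707948e-03 -5.32093297e-04] [ 0.001 -0.011 -0.001  0.    -0.009 -0.001]
(array([0.5711, 0.3757]), np.float64(85.2))
(array([0.5634, 0.3832]), np.float64(12.3))
[0.57246452 0.37461284 0.14158491] (array([-0.0055,  0.0017,  0.2739]), array([-0.0015, -0.0011, -0.1096]))
```

Call:
{"api": "move_arm", "payload": {"rows": [{"hand":1,"dp":[-0.003,0.001,0.1],"turn":0},{"hand":1,"dp":[0,0,0.08],"turn":0},{"hand":1,"dp":[0,0,0.05],"turn":0},{"hand":1,"dp":[0,0,0.025],"turn":0},{"hand":1,"dp":[0,0,0],"turn":0},{"hand":1,"dp":[0,0,0],"turn":0}]}}

```text
clock: 4.45
tcp_pos: [0.5711, 0.3739, 0.0377]
tool_rot: [0.989, 0.147, 0.001, -0.0]
force: [-0.3, -0.1, 0.2]
finger_gap: 0.0855
grip_force: 0.0
```

Call:
{"api": "move_arm", "payload": {"rows": [{"hand":1,"dp":[0,0,0.012],"turn":0},{"hand":0.5,"dp":[0,0,0],"turn":0},{"hand":0.4,"dp":[0,0,0],"turn":0},{"hand":0,"dp":[0,0,0],"turn":0},{"hand":0,"dp":[0,0,0],"turn":0},{"hand":0,"dp":[0,0,0],"turn":0},{"hand":0,"dp":[0,0,0],"turn":0},{"hand":0,"dp":[0,0,0],"turn":0}], "grip_force": 50}}

```text
clock: 5.45
tcp_pos: [0.5706, 0.3738, 0.0319]
tool_rot: [0.989, 0.147, 0.0, -0.0]
force: [-0.1, -0.1, 4.7]
finger_gap: 0.0267
grip_force: 49.9
```

Call:
{"api": "move_arm", "payload": {"rows": [{"hand":0,"dp":[0,0,-0.02],"turn":0},{"hand":0,"dp":[0,0,-0.05],"turn":0},{"hand":0,"dp":[0,0,-0.1],"turn":0},{"hand":0,"dp":[0,0,-0.1],"turn":0},{"hand":0,"dp":[0,0,-0.1],"turn":0},{"hand":0,"dp":[0,0,-0.07],"turn":0},{"hand":0,"dp":[0,0,-0.03],"turn":0},{"hand":0,"dp":[0,0,0],"turn":0},{"hand":0,"dp":[0,0,0],"turn":0}]}}

```text
clock: 6.58
tcp_pos: [0.57, 0.3735, 0.2179]
tool_rot: [0.989, 0.147, -0.001, 0.0]
force: [-0.1, 0.1, -2.8]
finger_gap: 0.0267
grip_force: 49.5
```

```bash
cat >> h.py <<'E'
def look(robot,tag,dz=.032):
    s=robot.get_state(); p=s["tcp_pos"]; z=p[2]-dz+.015
    C={n:robot.camera(n) for n in("top","scene","wrist")}
    for n,c in C.items(): cv2.imwrite(f"pics/{tag}_{n}.png",c["image"]); np.savez(f"{tag}_{n}.npz",**c)
    print(s["clock"],p.round(4),s["tool_rot"].round(4),s["force"].round(1),s["finger_gap"])
    for n,c in C.items(): print(n,"lid",fit([c],p[:2],z,.082,.01),"tub",fit([c],(.4567,.16),.121,.0785,.006))
    print("all lid",fit(list(C.values()),p[:2],z,.082,.01))
    return s
E
python3 - <<'E'
from h import *
from bench import robot
s=look(robot,"lift"); print(units(s,[.4567,.16,.215]))
E
```

```text
6.575 [0.57   0.3735 0.2179] [ 9.892e-01  1.469e-01 -1.300e-03  3.000e-04] [-0.1  0.1 -2.8] 0.026660998598384392
top lid (array([0.5581, 0.3584]), np.float64(1.7)) tub (array([0.4569, 0.1609]), np.float64(46.6))
scene lid (array([0.5703, 0.3713]), np.float64(25.4)) tub (array([0.4562, 0.1591]), np.float64(19.6))
wrist lid (array([0.5699, 0.3738]), np.float64(47.5)) tub (array([0.4549, 0.1611]), np.float64(13.1))
all lid (array([0.5699, 0.3737]), np.float64(67.9))
(array([-0.426 ,  0.4283,  0.0086]), array([-0.1133, -0.2135, -0.0029]))
```

View pics/lift_scene.png

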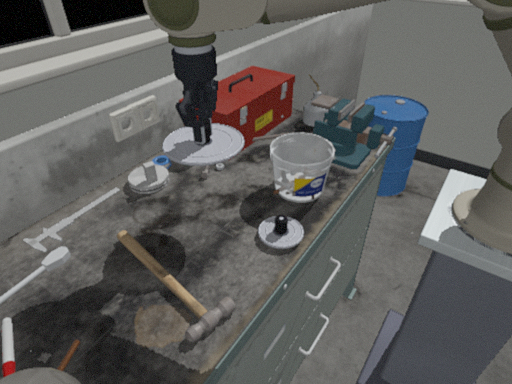

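Call:
{"api": "move_arm", "payload": {"rows": [{"hand":0,"dp":[-0.03,0.03,0],"turn":0},{"hand":0,"dp":[-0.07,0.07,0],"turn":0},{"hand":0,"dp":[-0.08,0.08,0],"turn":0},{"hand":0,"dp":[-0.08,0.08,0],"turn":0},{"hand":0,"dp":[-0.08,0.08,0],"turn":0},{"hand":0,"dp":[-0.056,0.058,0],"turn":0},{"hand":0,"dp":[-0.03,0.03,0],"turn":0},{"hand":0,"dp":[0,0,0],"turn":0},{"hand":0,"dp":[0,0,0],"turn":0},{"hand":0,"dp":[0,0,0],"turn":0}]}}

```text
clock: 7.98
tcp_pos: [0.4574, 0.161, 0.2193]
tool_rot: [0.989, 0.147, -0.0, -0.0]
force: [-0.4, -0.6, -1.8]
finger_gap: 0.0263
grip_force: 49.7
```

Run:
```python
from h import *
from bench import robot
s=look(robot,"over"); print(units(s,[.4567,.16,.165]))
```

```text
7.975 [0.4574 0.161  0.2193] [ 9.891e-01  1.473e-01 -0.000e+00 -1.000e-04] [-0.4 -0.6 -1.8] 0.026276462321843035
top lid (array([0.4566, 0.1616]), np.float64(30.8)) tub (array([0.4582, 0.16  ]), np.float64(19.4))
scene lid (array([0.458 , 0.1596]), np.float64(20.9)) tub (array([0.4555, 0.1606]), np.float64(16.0))
wrist lid (array([0.4569, 0.1612]), np.float64(48.9)) tub (array([0.4627, 0.1543]), np.float64(4.5))
all lid (array([0.457 , 0.1613]), np.float64(99.9))
(array([-0.0024,  0.0019,  0.1358]), array([-0.0007, -0.001 , -0.0543]))
```

The lift view shows the large lid hanging level in the gripper at about (204,142), and the small lid is untouched at (281,232). Next I lower it to just above the rim.

Call:
{"api": "move_arm", "payload": {"rows": [{"hand":0,"dp":[-0.002,0.003,0.03],"turn":0},{"hand":0,"dp":[0,0,0.05],"turn":0},{"hand":0,"dp":[0,0,0.04],"turn":0},{"hand":0,"dp":[0,0,0.02],"turn":0},{"hand":0,"dp":[0,0,0],"turn":0},{"hand":0,"dp":[0,0,0],"turn":0}]}}

```text
clock: 8.88
tcp_pos: [0.457, 0.159, 0.164]
tool_rot: [0.989, 0.147, 0.0, 0.0]
force: [0.3, 0.7, -3.4]
finger_gap: 0.0263
grip_force: 49.6
```

Run:
```python
from h import *
from bench import robot
s=look(robot,"near"); print(units(s,[.4570,.1598,.143]))
a=cv2.imread("pics/near_scene.png")[90:240,210:410]; cv2.imwrite("pics/nearcrop.png",cv2.resize(a,None,fx=4,fy=4,interpolation=cv2.INTER_CUBIC))
```

```text
8.875 [0.457 0.159 0.164] [9.892e-01 1.469e-01 5.000e-04 0.000e+00] [ 0.3  0.7 -3.4] 0.026291615904098547
top lid (array([0.459 , 0.1576]), np.float64(30.3)) tub (array([0.4601, 0.1606]), np.float64(24.9))
scene lid (array([0.4584, 0.1552]), np.float64(21.6)) tub (array([0.4542, 0.1622]), np.float64(10.6))
wrist lid (array([0.4568, 0.1593]), np.float64(50.1)) tub (array([0.4619, 0.1658]), np.float64(18.4))
all lid (array([0.457, 0.159]), np.float64(92.8))
(array([ 0.0006, -0.002 ,  0.0524]), array([ 0.    ,  0.0008, -0.021 ]))
```

View pics/nearcrop.png

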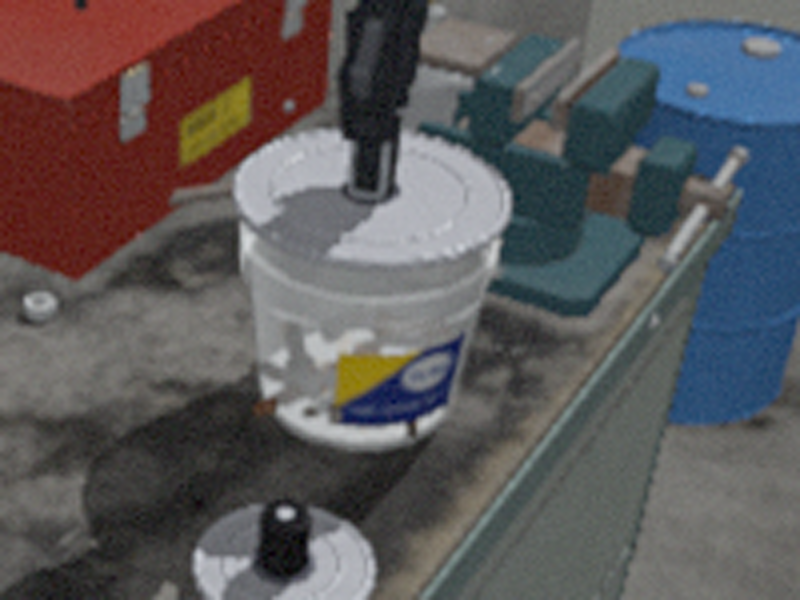

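The crop shows the lid level and concentric just above the rim, with lid centre at about (372,197) in the crop. I lower it in small steps.

Call:
{"api": "move_arm", "payload": {"rows": [{"hand":0,"dp":[0,-0.002,0.015],"turn":0},{"hand":0,"dp":[0,0,0.015],"turn":0},{"hand":0,"dp":[0,0,0.008],"turn":0},{"hand":0,"dp":[0,0,0.004],"turn":0},{"hand":0,"dp":[0,0,0],"turn":0},{"hand":0,"dp":[0,0,0],"turn":0}]}}

```text
clock: 9.78
tcp_pos: [0.4565, 0.1597, 0.1468]
tool_rot: [0.989, 0.147, 0.0, -0.0]
force: [-0.5, 0.5, -2.7]
finger_gap: 0.0265
grip_force: 49.7
```

Call:
{"api": "move_arm", "payload": {"rows": [{"hand":0,"dp":[0,0,0.003],"turn":0},{"hand":0,"dp":[0,0,0.003],"turn":0},{"hand":0,"dp":[0,0,0.002],"turn":0},{"hand":0,"dp":[0,0,0],"turn":0},{"hand":0,"dp":[0,0,0],"turn":0}]}}

```text
clock: 10.4
tcp_pos: [0.4565, 0.1597, 0.1435]
tool_rot: [0.989, 0.147, 0.0, -0.0]
force: [-0.4, -0.4, -2.2]
finger_gap: 0.0267
grip_force: 49.7
```

Call:
{"api": "move_arm", "payload": {"rows": [{"hand":0,"dp":[0,0,0.002],"turn":0},{"hand":0,"dp":[0,0,0.001],"turn":0},{"hand":0,"dp":[0,0,0],"turn":0},{"hand":0,"dp":[0,0,0],"turn":0}]}}

```text
clock: 10.9
tcp_pos: [0.4565, 0.1597, 0.1426]
tool_rot: [0.989, 0.147, 0.0, 0.0]
force: [-1.8, -1.0, 4.7]
finger_gap: 0.0266
grip_force: 50.3
```

Contact: the force went from -2.5 to +4.7 N at the expected seated height (0.143). I release it.

Call:
{"api": "move_arm", "payload": {"rows": [{"hand":0.4,"dp":[0,0,0],"turn":0},{"hand":0.5,"dp":[0,0,0],"turn":0},{"hand":0.7,"dp":[0,0,0],"turn":0},{"hand":0.8,"dp":[0,0,0],"turn":0},{"hand":0.8,"dp":[0,0,0],"turn":0}], "grip_force": 20}}

```text
clock: 11.52
tcp_pos: [0.4565, 0.1597, 0.1423]
tool_rot: [0.989, 0.147, 0.0, -0.0]
force: [-0.1, -0.3, -0.7]
finger_gap: 0.0687
grip_force: 0.0
```

Run:
```python
from h import *
from bench import robot
s=look(robot,"rel"); print(units(s,[.4570,.1598,.143]))
```

```text
11.525 [0.4565 0.1597 0.1423] [ 0.9892  0.1469  0.     -0.    ] [-0.1 -0.3 -0.7] 0.06865200829099051
top lid (array([0.4586, 0.1581]), np.float64(29.5)) tub (array([0.4581, 0.162 ]), np.float64(27.6))
scene lid (array([0.4577, 0.156 ]), np.float64(21.9)) tub (array([0.4567, 0.1494]), np.float64(14.2))
wrist lid (array([0.4565, 0.16  ]), np.float64(52.3)) tub (array([0.46  , 0.1555]), np.float64(32.3))
all lid (array([0.4566, 0.1598]), np.float64(93.7))
(array([ 0.0013,  0.0002, -0.0018]), array([0.0005, 0.0001, 0.0007]))
```

Now straight up, clear of the knob, then look.

Call:
{"api": "move_arm", "payload": {"rows": [{"hand":0.8,"dp":[0,0,-0.03],"turn":0},{"hand":0.8,"dp":[0,0,-0.06],"turn":0},{"hand":0.8,"dp":[0,0,-0.1],"turn":0},{"hand":0.8,"dp":[0,0,-0.1],"turn":0},{"hand":0.8,"dp":[0.1,0,-0.05],"turn":0},{"hand":0.8,"dp":[0.1,0,0],"turn":0},{"hand":0.8,"dp":[0,0,0],"turn":0},{"hand":0.8,"dp":[0,0,0],"turn":0}]}}

```text
clock: 12.68
tcp_pos: [0.5325, 0.1829, 0.2786]
tool_rot: [0.989, 0.147, -0.0, 0.0]
force: [-0.3, -0.6, 0.2]
finger_gap: 0.0684
grip_force: 0.0
```

Run:
```python
from h import *
from bench import robot
s=robot.get_state(); print(s["clock"],s["tcp_pos"])
C={n:robot.camera(n) for n in("top","scene","wrist")}; L=list(C.values())
for n,c in C.items(): print(n,"lid",fit([c],(.4566,.1598),.126,.082,.008))
print("all",fit(L,(.4566,.1598),.126,.082,.008),"small",fit([C["scene"]],(.403,.336),.015,.05,.008))
i=C["scene"]["image"]; print([fit(L[1:],(.4566,.1598),z,.082,.006)[1] for z in(.118,.122,.126,.130,.134)])
# foot of the tub: compare patches of label/foot with the first picture
a=np.load("scene0.npz")["image"][165:205,265:335]; m=cv2.matchTemplate(i[155:215,255:345],a,cv2.TM_CCOEFF_NORMED); print(cv2.minMaxLoc(m))
cv2.imwrite("pics/fin.png",np.hstack([cv2.resize(i[100:250,210:360],(400,400),interpolation=cv2.INTER_CUBIC),cv2.resize(C["top"]["image"][140:290,200:350],(400,400),interpolation=cv2.INTER_CUBIC)]))
```

```text
12.675 [0.53248998 0.18287182 0.27863953]
top lid (array([0.4585, 0.1575]), np.float64(36.0))
scene lid (array([0.4574, 0.1564]), np.float64(25.0))
wrist lid (array([0.4578, 0.1605]), np.float64(54.4))
all (array([0.4579, 0.1593]), np.float64(101.6)) small (array([0.403 , 0.3351]), np.float64(32.9))
[np.float64(47.5), np.float64(71.1), np.float64(75.6), np.float64(51.1), np.float64(39.6)]
(0.1934739500284195, 0.9927191138267517, (20, 20), (10, 10))
```

View pics/fin.png

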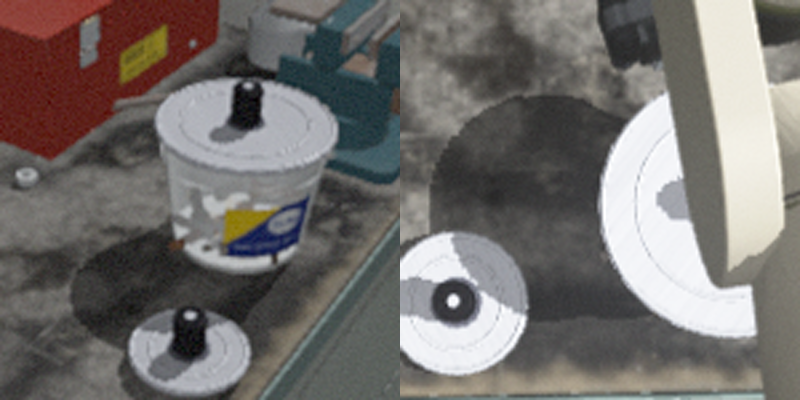

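The lid appears seated, but the arm hides part of the top view. I'll move it aside for one clean check of the centring.

Call:
{"api": "move_arm", "payload": {"rows": [{"hand":0.8,"dp":[-0.08,0.09,-0.02],"turn":0},{"hand":0.8,"dp":[-0.08,0.09,0],"turn":0},{"hand":0.8,"dp":[-0.08,0.09,0],"turn":0},{"hand":0.8,"dp":[-0.08,0.09,0],"turn":0},{"hand":0.8,"dp":[-0.08,0.09,0],"turn":0},{"hand":0.8,"dp":[-0.08,0.09,0],"turn":0},{"hand":0.8,"dp":[-0.08,0.09,0],"turn":0},{"hand":0.8,"dp":[-0.08,0.09,0],"turn":0},{"hand":0.8,"dp":[-0.08,0.09,0],"turn":0},{"hand":0.8,"dp":[0,0,0],"turn":0},{"hand":0.8,"dp":[0,0,0],"turn":0}]}}

```text
clock: 14.2
tcp_pos: [0.3515, -0.2102, 0.2865]
tool_rot: [0.989, 0.147, 0.0, 0.0]
force: [0.8, -0.3, 0.7]
finger_gap: 0.0683
grip_force: 0.0
```

Run:
```python
from h import *
from bench import robot
T,S=robot.camera("top"),robot.camera("scene"); T0,S0=[dict(np.load(n+"0.npz")) for n in("top","scene")]
for n,c,c0 in(("top",T,T0),("scene",S,S0)):
    print(n,"lid",fit([c],(.457,.16),.126,.082,.008),"tub0 outer",fit([c0],(.457,.16),.121,.0785,.008))
print("both",fit([T,S],(.457,.16),.126,.082,.008),fit([T0,S0],(.457,.16),.121,.0785,.008))
v=[]
for c,r,z in((T0,.0785,.121),(T,.082,.126)):
    im=c["image"].copy(); q=proj(c,np.r_[.4567,.16,z]+CS*r); cv2.polylines(im,[np.int32(q*16).reshape(-1,1,2)],True,(0,0,255),1,0,4); v.append(cv2.resize(im[155:280,260:385],(400,400),interpolation=cv2.INTER_CUBIC))
cv2.imwrite("pics/chk.png",np.hstack(v))
```

```text
top lid (array([0.4581, 0.1587]), np.float64(53.1)) tub0 outer (array([0.4572, 0.1601]), np.float64(66.2))
scene lid (array([0.4575, 0.1566]), np.float64(16.3)) tub0 outer (array([0.4558, 0.1595]), np.float64(19.4))
both (array([0.458 , 0.1586]), np.float64(68.1)) (array([0.4569, 0.1599]), np.float64(84.4))
```

View pics/chk.png

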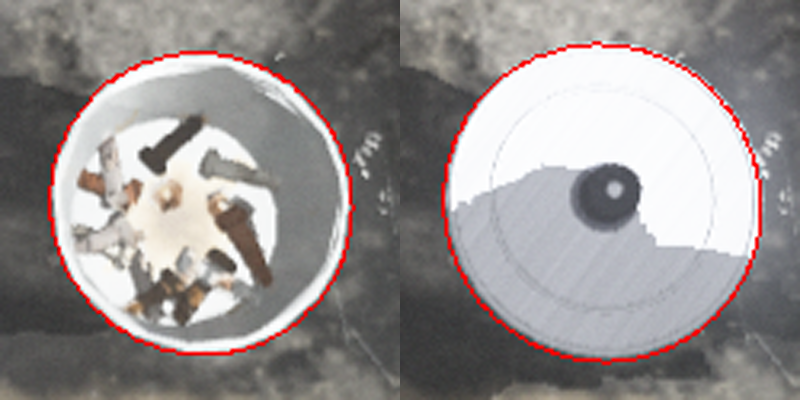

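The check shows the lid at the tub's original rim centre to about 2 mm. It is seated and the arm is clear, so I'm handing in.

```bash
python3 -c "
from bench import robot
print(robot.hand_in())"
```

```text
the job is handed in; nothing more can be done
None
```

I lowered the large lid onto the tub's rim and handed the job in at about 14 s. In the final images it sits level and seated, centred to about 2 mm, with the tub and the small lid where they were; the hand-in returned no verdict.

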